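Hold the loupe in focus over a gear

ROBOT

A 6-joint arm with a two-finger parallel gripper is mounted at the origin on the work surface. World frame = base frame: x ahead of the robot, y to its left, z up, the work surface at z = 0. Lengths are in m, angles in rad, forces in N, time in s.
With the tool pointing down it reaches from about 0.375 to 0.925 m from the base axis. Payload 5.7 kg.
Tool frame: the origin (TCP) lies between the finger pads; the fingertips stand bot.nose_length ahead of it and the grasp point (between the pads) is the TCP (bot.nose_length is the distance from the TCP to the fingertips, in m); x points along the fingers, y is the direction in which the jaws open and shut, and the axes are right-handed (so a half turn about x gives the same grasp; the last joint's range is limited). The gripper opens to 88 mm and grips with 3 to 60 N. Pads are 20 mm wide; open, the fingers measure 115 mm over their backs; the gripper's body (75 mm by 178 mm) begins 61 mm behind the grasp point.
Start: joints at [-1.459, 0.359, 1.51, -0, 1.272, -0.115], TCP at [0.135, -0.585, 0.242] pointing down, gripper open.
Joint ranges: [-2.97, 2.97], [-1.01, 2.36], [0.21, 2.38], [-0.96, 4.11], [0.2, 2.71], [-2.98, 2.98]. Speed limits (rad/s): [2.39, 2.39, 3.14, 3.14, 3.14, 3.14].

INTERFACE

Orientations are given as a unit quaternion [x, y, z, w].
In Python, from plant import bot gives the robot as it stands.
- The arm moves only by the shell command python3 -m inch 'ROWS'. ROWS is JSON, a list of rows, each an object with "translation": the shift along the tool's x, y, z as a fraction of full scale, a list of three; "turn": the turn, a rotation vector about the tool's x, y, z as a fraction of full scale, a list of three; "jaw": the opening, from 0 (shut) to 1 (fully open). In form: [{"translation": [x, y, z], "turn": [rx, ry, rz], "jaw": jaw}, ...]. A call has exactly 8 rows; each row is the pose to reach, as a shift and turn from the pose measured when the call began, along the tool's axes at that moment, turning the shorter way round; what a row does not reach only later rows make up. Full scale, the value 1, is 0.6 m for a shift and 360 degrees for a turn. A row lasts 1/8 s, in which the tool goes at most 62.5 mm and 10.7 degrees, less where a joint would pass 70% of its speed; a pose out of reach is approached as far as the arm can. A call with a number of a shift or a turn outside -1 to 1 is refused whole. A call with a gripper value outside its range is refused whole. The fingers move at their own pace and stop on an object; the grip force is fixed at half the most. Time passes only in rows, so rows that repeat a pose let the fingers close, or fill a call up. It gives the time, the measured TCP pose, the force and the opening at its end, in the units of the state.
- bot.get_obs(): the state, without advancing time (a new reading comes with each control period).
- bot.get_image(name): name is "scene" or "top"; returns a dict with "frame" (400x640x3 uint8, red, green, blue), "vertical_fov" (degrees; the focal length in pixels is half the picture's height over the tangent of half this angle, whatever the lens; pixels are square), "cx", "cy" (the principal point, pixels), "k1" (the pictures are not rectified: a ray, as slopes to the right and down, at radius r is drawn at 1 + k1 r^2 times it, then the intrinsics apply), "xyz" and "attitude" of the camera in the world. Camera axes: x right, y up, looking along -z (the intrinsics and any distortion apply to the point x, -y, -z); pixel columns grow to the right and rows downward; lengths in m; the calibration is good to about 2 mm. A picture is of the moment at which its call begins. There is no depth.
- bot.close_job(): hands the job in, once; it reports no verdict.
The state is a dict: "time_s": time; "joints": joint angles; "dq": joint speeds; "effort": joint torques, N m; "position": TCP position; "ee_rot": TCP orientation; "ft_force": force on the tool from outside, world axes, zero at the start; "ft_torque": the same for the moment, N m; "width": finger opening in m.
Only numpy, scipy, OpenCV 4.12 (cv2) and the standard library are available. Lean on these libraries where they do the work, as an engineer would, in place of code of your own. Each camera call takes 0.05 s, during which the arm holds its last target. There are 200 camera calls.

TASK

Lift the white dust cover off the gear on the inspection stand and stand it, mouth down, inside the blue tape square on the table. Then pick the loupe off its rest by the handle and finish while still holding it still in the air: lens level, centred over the gear, the middle of the lens rim at the height of the red pointer on the stand's post. Leave the gear on its nest, the pointer where it is set and everything else on the table undisturbed.

Things in the scene. Friction and masses are not known exactly. Their poses are not given: they have to be found in the camera images.
- stand: fixed aluminium base plate of the inspection stand, 210 x 130 mm, 12 mm thick. Origin on the table under the gear nest; the plate runs from 70 mm behind to 140 mm ahead of it along the stand's x axis (z up). A steel post, 12 mm across, its top 150 mm above the table, stands 112 mm from the nest along the stand's +x; a low 13 mm spigot in the gear's bore centres the gear with some play.
- mark (a point): tip of the red horizontal pointer (22 mm wide, 4 mm thick, its mid-height is this point) on a black collar on the post; it points from the post to the gear and its tip is 67 mm from the gear nest along the stand's +x. Its height is the focal height; it differs from start to start, 90 to 125 mm above the table. The collar is only held by friction: do not push it.
- gear_top (a point): centre of the top face of the steel gear under the cover: gear 60 mm across with its teeth, 22 mm high, lying flat and loose on the stand, its top 34 mm above the table.
- gear: the same gear; origin at the centre of its underside, 22 mm below gear_top
- cover_knob (a point): point on the axis of the orange cylindrical knob (18 mm across, 34 mm tall) of the dust cover, 20 mm above the cover's flat top and 65 mm above its rim; the knob's top is 14 mm above this point. The cover is a white round cup, mouth down over the gear, 84 mm across, 45 mm high without the knob, wall 3 mm, about 120 g, inside 41 mm high.
- cover: the same dust cover; origin at the centre of its open lower rim (65 mm below cover_knob), z up. At the start it stands on the stand's base plate, rim 12 mm above the table.
- park: square marked by four blue tape corners on the table (flat, no height), inner side 120 mm; origin at its centre on the table.
- loupe_grip (a point): grip point of the loupe: middle of its wooden handle, half-way up. The handle is a straight bar 16 mm wide, 14 mm high, reaching 56 mm behind and 44 mm ahead of this point along the loupe's x axis (x points to the lens, z up). At the start the loupe lies level on its rest, this point 41 mm above the table; about 110 g, centre of mass between this point and the lens.
- lens (a point): centre of the loupe's round lens, half-way up its rim: 75 mm from loupe_grip along the loupe's x axis and 1 mm lower. Dark metal rim 64 mm across, 12 mm high.
- loupe: the same loupe; origin 7 mm below loupe_grip, same axes
- rest: fixed loupe rest: black plate 190 x 76 mm, 6 mm thick, with a round green pad (62 mm across) under the lens and a small green block with 6 mm high side lips under the handle's end, both carrying the loupe 34 mm above the table. Origin on the table under the grip point; x points to the lens. Between pad and block the handle is free from 36 mm behind to 43 mm ahead of the grip point. The loupe lifts off straight up.
- oil_bottle: yellow bottle with red cap, 40 mm across, 80 mm high; origin under its centre; leave alone
- caliper: steel caliper with black slide lying flat, 190 mm long; leave alone
- ring_gauge: brass ring, 70 mm across, 20 mm high; leave alone
There are look-alikes about, which are no part of the job. Of the things that look like the cover, the smallest one is meant.

How it is judged:
By the outcome, as a careful person would: the job done as asked, in the order asked, and still so for the second after the job is handed in, while the arm keeps its last pose, push and grip.
It also fails if it takes over 64 s, if anything falls off the work surface, if the arm or the gripper's body presses on something with over 40 N, if the wrist force passes 120 N, or if a joint passes its speed limit or range.

## Working session

There is one attempt and no reset: what is moved stays moved. The work goes in short steps, Python scripts to look and compute and a shell command to move; the robot and the scene stay as the last step left them, time stands still between calls to the robot, and variables do not carry over. Pictures are saved under pics/ and viewed, about 8 in all and at most 12, crops included, and the job is handed in when it is done.

```bash
mkdir -p pics; ls; python3 - <<'E'
from plant import bot
import cv2,pickle
print(bot.get_obs(),bot.nose_length)
d={}
for n in("scene","top"):
    i=bot.get_image(n);d[n]=i
    cv2.imwrite(f"pics/{n}0.png",i["frame"][:,:,::-1]);print({k:v for k,v in i.items() if k!="frame"})
pickle.dump(d,open("im0.pkl","wb"))
E
```

```text
pics
{'time_s': 0.0, 'joints': array([-1.45909785e+00,  3.59522507e-01,  1.51141936e+00, -2.35985001e-05,
        1.27250335e+00, -1.15105476e-01]), 'dq': array([ 0.00117948,  0.00054729,  0.00033227,  0.00089361, -0.00102261,
        0.00025914]), 'effort': array([-2.30359692e-04, -5.15370619e+01, -2.70724511e+01,  6.74914615e-02,
        3.54013732e-02, -1.41131181e-04]), 'position': array([ 0.13482653, -0.58398332,  0.24080412]), 'ee_rot': array([-0.70255752, -0.08067295,  0.70257123, -0.07936297]), 'ft_force': array([-0.39143751,  0.09437216, -0.43696087]), 'ft_torque': array([-0.06137557, -0.06011046,  0.04763457]), 'width': 0.08759328605331021} 0.019
{'vertical_fov': 42.69733787920783, 'cx': 327.3277581691978, 'cy': 191.71894937370774, 'k1': -0.15315517126923853, 'xyz': array([1.50204637, 0.38257835, 1.05211431]), 'attitude': array([0.22924761, 0.33091232, 0.76390188, 0.50437733])}
{'vertical_fov': 44.627760320795154, 'cx': 320.36429597378753, 'cy': 192.95352499956354, 'k1': 0.028698776419994618, 'xyz': array([0.40671438, 0.00202449, 1.51522017]), 'attitude': array([-0.02728921,  0.0343388 ,  0.70715722, -0.70569456])}
```

View pics/scene0.png

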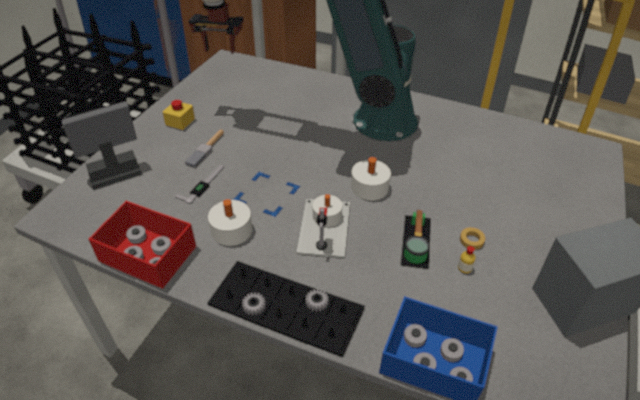

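View pics/top0.png

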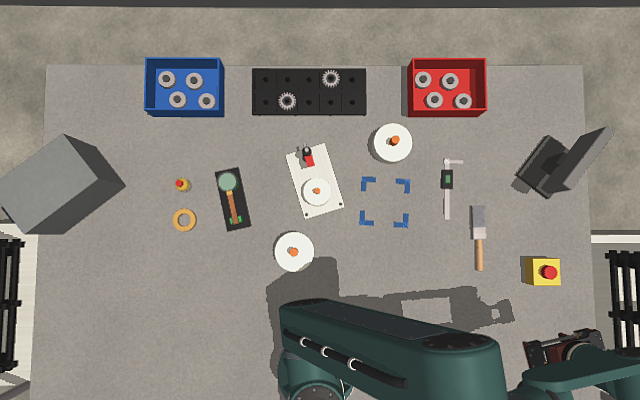

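The scene view shows the small cover on the white stand at (328,210), the pointer at (322,215), the loupe at (417,240) and the park corners around (268,193). In the top view they are at (317,191), (308,158), (230,195) and (385,202).

```bash
cat > h.py <<'E'
import numpy as np,cv2,pickle
from scipy.spatial.transform import Rotation as R
def K(i):
    f=200/np.tan(np.radians(i["vertical_fov"])/2)
    return np.array([[f,0,i["cx"]],[0,f,i["cy"]],[0,0,1.]]),np.array([i["k1"],0,0,0,0])
def ray(i,p):
    k,d=K(i);p=np.array(p,float).reshape(-1,1,2)
    u=cv2.undistortPointsIter(p,k,d,None,None,(3,50,1e-10))[:,0]
    v=np.c_[u[:,0],-u[:,1],-np.ones(len(u))]
    return R.from_quat(i["attitude"]).apply(v)
def plane(i,p,z):
    v=ray(i,p);c=i["xyz"];return c+v*((z-c[2])/v[:,2])[:,None]
def tri(i,p,j,q):
    a=ray(i,p)[0];b=ray(j,q)[0];a/=np.linalg.norm(a);b/=np.linalg.norm(b)
    s,t=np.linalg.lstsq(np.c_[a,-b],j["xyz"]-i["xyz"],rcond=None)[0]
    A=i["xyz"]+s*a;B=j["xyz"]+t*b;return (A+B)/2,np.linalg.norm(A-B)
def proj(i,P):
    k,d=K(i);v=R.from_quat(i["attitude"]).inv().apply(np.atleast_2d(P)-i["xyz"])*[1,-1,-1]
    return cv2.projectPoints(v,np.zeros(3),np.zeros(3),k,d)[0][:,0]
def blobs(i,box,lo,hi,mn=4):
    x0,y0,x1,y1=box;h=cv2.cvtColor(i["frame"],cv2.COLOR_RGB2HSV)[y0:y1,x0:x1]
    m=cv2.inRange(h,np.array(lo),np.array(hi));n,_,s,c=cv2.connectedComponentsWithStats(m)
    return m,[(c[k]+[x0,y0],s[k]) for k in range(1,n) if s[k,4]>=mn]
def crop(i,box,z):
    x0,y0,x1,y1=box;return cv2.resize(i["frame"][y0:y1,x0:x1,::-1],None,fx=z,fy=z,interpolation=cv2.INTER_NEAREST)
E
python3 - <<'E'
from h import *
d=pickle.load(open("im0.pkl","rb"));s,t=d["scene"],d["top"]
for n,i,bk,bl,bp in(("s",s,(295,185,355,260),(400,205,435,270),(230,165,305,222)),("t",t,(280,140,350,220),(212,165,255,235),(355,172,415,232))):
    print(n,"orange/red",[(c.round(1),q[2:]) for c,q in blobs(i,bk,(0,120,60),(22,255,255))[1]])
    print(" handle",[(c.round(1),q[2:]) for c,q in blobs(i,bl,(5,100,60),(25,255,255))[1]])
    print(" green",[(c.round(1),q) for c,q in blobs(i,bl,(40,60,40),(95,255,255))[1]])
    B=blobs(i,bp,(100,100,60),(125,255,255))[1];print(" blue",[(c.round(1),plane(i,c,0)[0,:2].round(4)) for c,q in B])
a=crop(s,(295,185,355,260),8);b=crop(t,(282,140,347,215),8)
cv2.imwrite("pics/c1.png",np.hstack([a,b])[:, :1000][:, :].copy() if 0 else cv2.resize(np.hstack([a,b]),None,fx=.8,fy=.8,interpolation=cv2.INTER_AREA))
E
```

```text
s orange/red [(array([327. , 199.3]), array([ 5, 13, 43], dtype=int32)), (array([325. , 211.2]), array([ 3,  8, 18], dtype=int32))]
 handle [(array([418.3, 224.4]), array([  9,  27, 170], dtype=int32))]
 green [(array([413.1, 218.4]), array([10,  7,  6, 13, 49], dtype=int32)), (array([423.6, 218.9]), array([22,  8,  4, 13, 30], dtype=int32)), (array([414.6, 257. ]), array([  3,  44,  26,  15, 218], dtype=int32))]
 blue [(array([259.7, 175.5]), array([ 0.4532, -0.2687])), (array([293.1, 187.3]), array([ 0.4612, -0.1483])), (array([238.8, 196. ]), array([ 0.5623, -0.2817])), (array([273.2, 211.5]), array([ 0.5795, -0.1561]))]
t orange/red [(array([309. , 160.4]), array([11, 13, 87], dtype=int32)), (array([316.6, 190.4]), array([ 6,  6, 30], dtype=int32))]
 handle [(array([231.9, 206.3]), array([ 13,  35, 210], dtype=int32))]
 green [(array([236.5, 185.2]), array([21, 12,  6, 15, 22], dtype=int32)), (array([239.9, 218.4]), array([26, 50,  5,  8, 33], dtype=int32)), (array([230.6, 220.6]), array([17, 52,  4,  8, 22], dtype=int32))]
 blue [(array([366.1, 181.9]), array([ 0.5737, -0.1566])), (array([404.4, 184. ]), array([ 0.5669, -0.2763])), (array([364.3, 219.3]), array([ 0.4568, -0.1496])), (array([402.5, 221.6]), array([ 0.4494, -0.2683]))]
```

View pics/c1.png

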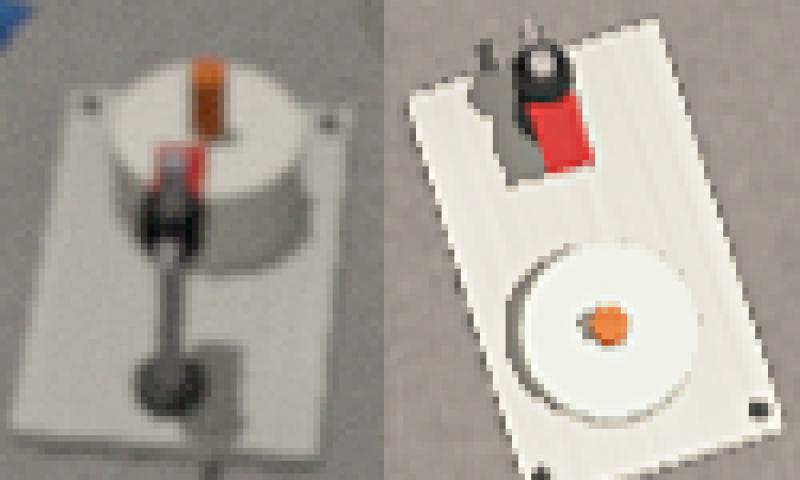

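The crops show the pointer tip edge at about (323.3,208) in scene and (310.6,166.1) in top. The knob and plate are clear, and the stand x axis points from the cover to the post.

```bash
cat >> h.py <<'E'
def tgt(obs,pos,jawdir,tilt=None):
    # tool down, jaw axis along jawdir (xy); prints translation/turn fractions
    R0=R.from_quat(obs["ee_rot"]);t=R0.inv().apply(np.array(pos)-obs["position"])/0.6
    best=None
    for sg in(1,-1):
        y=sg*np.array([jawdir[0],jawdir[1],0]);y/=np.linalg.norm(y);x=np.array([0,0,-1.]);M=np.c_[x,y,np.cross(x,y)]
        r=(R0.inv()*R.from_matrix(M)).as_rotvec()/(2*np.pi)
        print("trans",t.round(4),"turn",r.round(4),"world yaw chg deg",((R.from_matrix(M)*R0.inv()).as_rotvec()*57.3).round(1))
E
python3 - <<'E'
from h import *
from plant import bot
d=pickle.load(open("im0.pkl","rb"));s,t=d["scene"],d["top"]
tip=tri(s,(323.3,208.2),t,(310.6,166.1));print("tip",tip)
# knob: top face in top view centre at z=.091 ; scene blob centroid is knob mid ~.075
k=plane(t,(316.6,190.4),.089)[0];print("knob top",k,"scene",plane(s,(327,199.3),.076))
# white plate + cover disc in top
g=cv2.cvtColor(t["frame"],cv2.COLOR_RGB2HSV);m=np.zeros(g.shape[:2],np.uint8);bx=(282,138,350,220)
m[bx[1]:bx[3],bx[0]:bx[2]]=cv2.inRange(g,np.array((0,0,205)),np.array((180,40,255)))[bx[1]:bx[3],bx[0]:bx[2]]
c=max(cv2.findContours(m,cv2.RETR_EXTERNAL,cv2.CHAIN_APPROX_NONE)[0],key=cv2.contourArea)
P=plane(t,cv2.convexHull(c)[:,0],.012)[:,:2].astype(np.float32);r=cv2.minAreaRect(P*1000);print("plate",r)
print("post top (top view)",plane(t,((540-384)/6.4+282,64/6.4+140),.15),"from scene",plane(s,(322,209),.15))
# loupe handle PCA
for n,i,b in(("s",s,(400,205,435,270)),("t",t,(212,165,255,235))):
    mm,_=blobs(i,b,(5,100,60),(25,255,255));ys,xs=np.nonzero(mm);W=plane(i,np.c_[xs+b[0],ys+b[1]],.047)[:,:2]
    c=W.mean(0);u,sv,v=np.linalg.svd(W-c);a=v[0]*np.sign(v[0,0]);q=(W-c)@a;print(n,"handle c",c,"axis",a,"deg",np.degrees(np.arctan2(a[1],a[0])),q.min(),q.max())
print("park",np.mean([plane(i,[c for c,q in blobs(i,b,(100,100,60),(125,255,255))[1]],0).mean(0) for i,b in((s,(230,165,305,222)),(t,(355,172,415,232)))],0))
cv2.imwrite("pics/c2.png",np.hstack([crop(s,(400,205,440,270),9),crop(t,(212,165,252,230),9)]))
o=bot.get_obs();print(R.from_quat(o["ee_rot"]).as_matrix().round(3))
ax=tip[0]-k;tgt(o,[k[0],k[1],.2],[-ax[1],ax[0]])
E
```

```text
tip (array([0.60876792, 0.01508837, 0.10692231]), np.float64(0.002108508942108316))
knob top [ 0.53891388 -0.00131924  0.089     ] scene [[ 0.5432348  -0.00239175  0.076     ]]
plate ((576.9739990234375, 5.178680419921875), (210.47398376464844, 128.490966796875), 17.15073013305664)
post top (top view) [[0.64823228 0.02757419 0.15      ]] from scene [[0.65374965 0.02900848 0.15      ]]
s handle c [0.50633303 0.25420384] axis [0.97389669 0.22699171] deg 13.120025725022401 -0.056881757882747234 0.04390329056558479
t handle c [0.4951628  0.25349225] axis [0.97468506 0.22358226] deg 12.919523845968403 -0.053399715300129866 0.05012209058139044
park [ 0.51287625 -0.21321561  0.        ]
[[-0.     0.225 -0.974]
 [ 0.002 -0.974 -0.225]
 [-1.    -0.002 -0.   ]]
trans [ 0.0696 -0.7948 -0.8746] turn [4.994e-01 4.000e-04 0.000e+00] world yaw chg deg [-0.000e+00  1.000e-01 -1.798e+02]
trans [ 0.0696 -0.7948 -0.8746] turn [-0.0006 -0.      0.0003] world yaw chg deg [-0.1 -0.   0.2]
```

View pics/c2.png

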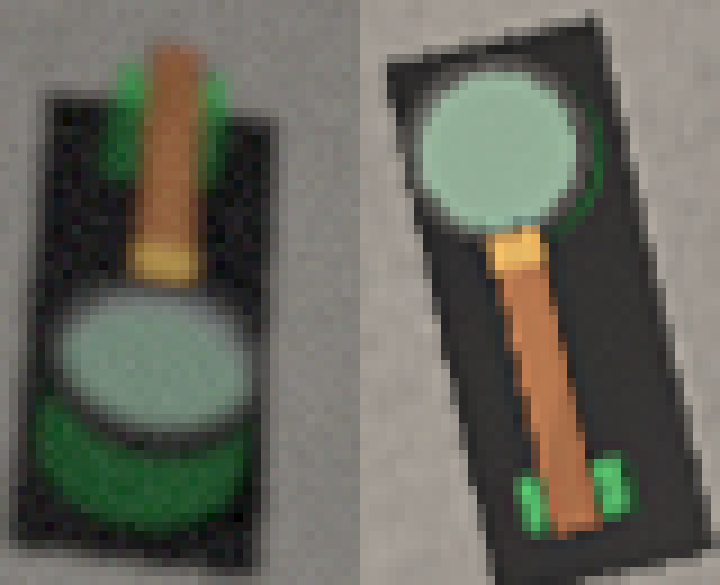

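```bash
python3 -m inch '[{"translation":[0.02,-0.1,-0.11],"turn":[0,0,0],"jaw":1},{"translation":[0.02,-0.2,-0.22],"turn":[0,0,0],"jaw":1},{"translation":[0.03,-0.3,-0.33],"turn":[0,0,0],"jaw":1},{"translation":[0.03,-0.4,-0.44],"turn":[0,0,0],"jaw":1},{"translation":[0.04,-0.5,-0.55],"turn":[0,0,0],"jaw":1},{"translation":[0.04,-0.6,-0.66],"turn":[0,0,0],"jaw":1},{"translation":[0.05,-0.7,-0.77],"turn":[0,0,0],"jaw":1},{"translation":[0.05,-0.7925,-0.877],"turn":[0,0,0],"jaw":1}]'
python3 - <<'E'
from h import *
from plant import bot
o=bot.get_obs();print(o["position"],o["ft_force"]);tgt(o,[.541,-.002,.2],[-.225,.974])
E
```

```text
time_s: 1.1
position: [0.4201, -0.1726, 0.2174]
ee_rot: [0.703, 0.08, -0.703, 0.079]
ft_force: [-0.1, -0.8, -0.4]
width: 0.0877
[ 0.42005955 -0.17262066  0.2174075 ] [-0.12431173 -0.83818344 -0.42108907]
trans [ 0.0294 -0.2318 -0.2603] turn [4.999e-01 4.000e-04 1.000e-04] world yaw chg deg [-0.0e+00  1.0e-01 -1.8e+02]
trans [ 0.0294 -0.2318 -0.2603] turn [-0.0001 -0.      0.0002] world yaw chg deg [-0.1 -0.   0. ]
```

```bash
python3 -m inch '[{"translation":[0.03,-0.08,-0.09],"turn":[0,0,0],"jaw":1},{"translation":[0.03,-0.16,-0.18],"turn":[0,0,0],"jaw":1},{"translation":[0.03,-0.2318,-0.26],"turn":[0,0,0],"jaw":1},{"translation":[0.03,-0.2318,-0.26],"turn":[0,0,0],"jaw":1},{"translation":[0.08,-0.2318,-0.26],"turn":[0,0,0],"jaw":1},{"translation":[0.145,-0.2318,-0.26],"turn":[0,0,0],"jaw":1},{"translation":[0.145,-0.2318,-0.26],"turn":[0,0,0],"jaw":1},{"translation":[0.145,-0.2318,-0.26],"turn":[0,0,0],"jaw":1}]'
python3 - <<'E'
from h import *
from plant import bot
o=bot.get_obs();print(o["position"]);tgt(o,[.541,-.002,.081],[-.225,.974])
i=bot.get_image("scene");cv2.imwrite("pics/s2.png",crop(i,(270,100,400,260),5)[:,:])
E
```

```text
time_s: 2.1
position: [0.5412, -0.0021, 0.1314]
ee_rot: [0.703, 0.08, -0.702, 0.079]
ft_force: [0.9, 0.5, -0.2]
width: 0.0874
[ 0.5412128  -0.00206222  0.13139008]
trans [ 0.084  -0.0001  0.0004] turn [4.999e-01 3.000e-04 2.000e-04] world yaw chg deg [ 0.0e+00  1.0e-01 -1.8e+02]
trans [ 0.084  -0.0001  0.0004] turn [-0.0001 -0.0001  0.0002] world yaw chg deg [-0.1  0.   0. ]
```

```bash
python3 -c "
import cv2;a=cv2.imread('pics/s2.png');cv2.imwrite('pics/s2b.png',cv2.resize(a,(488,600)))"
```

```text
(no output)
```

View pics/s2b.png

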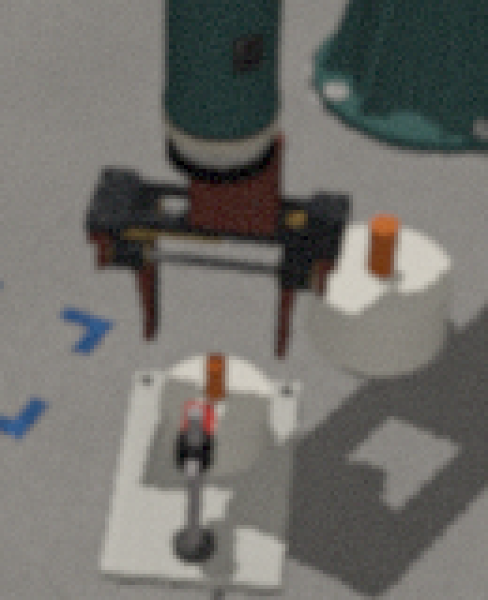

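The open fingers straddle the knob: fingers at x 150 and 283 in the crop, knob at 216. The way down is clear.

```bash
python3 -m inch '[{"translation":[0.03,0,0],"turn":[0,0,0],"jaw":1},{"translation":[0.06,0,0],"turn":[0,0,0],"jaw":1},{"translation":[0.083,0,0],"turn":[0,0,0],"jaw":1},{"translation":[0.083,0,0],"turn":[0,0,0],"jaw":1},{"translation":[0.083,0,0],"turn":[0,0,0],"jaw":0.15},{"translation":[0.083,0,0],"turn":[0,0,0],"jaw":0},{"translation":[0.083,0,0],"turn":[0,0,0],"jaw":0},{"translation":[0.083,0,0],"turn":[0,0,0],"jaw":0}]'; python3 -m inch '[{"translation":[0,0,0],"turn":[0,0,0],"jaw":0},{"translation":[0,0,0],"turn":[0,0,0],"jaw":0},{"translation":[0,0,0],"turn":[0,0,0],"jaw":0},{"translation":[-0.02,0,0],"turn":[0,0,0],"jaw":0},{"translation":[-0.04,0,0],"turn":[0,0,0],"jaw":0},{"translation":[-0.06,0,0],"turn":[0,0,0],"jaw":0},{"translation":[-0.1,0,0],"turn":[0,0,0],"jaw":0},{"translation":[-0.15,0,0],"turn":[0,0,0],"jaw":0}]'
python3 - <<'E'
from h import *
from plant import bot
o=bot.get_obs();print(o["position"],o["width"]);tgt(o,[.5129,-.2132,.17],[-.225,.974]);tgt(o,[.5129,-.2132,.072],[-.225,.974])
E
```

```text
time_s: 3.15
position: [0.542, -0.0021, 0.0823]
ee_rot: [0.703, 0.08, -0.702, 0.079]
ft_force: [-0.8, -0.1, -0.0]
width: 0.051
time_s: 4.15
position: [0.5414, -0.0022, 0.1735]
ee_rot: [0.703, 0.08, -0.702, 0.079]
ft_force: [-0.6, -0.5, -1.5]
width: 0.0171
[ 0.54135067 -0.00218646  0.17345115] 0.017094459756577928
trans [0.0052 0.3321 0.1252] turn [4.999e-01 2.000e-04 4.000e-04] world yaw chg deg [ 1.0e-01  1.0e-01 -1.8e+02]
trans [0.0052 0.3321 0.1252] turn [-0.0001 -0.0003  0.0002] world yaw chg deg [-0.1  0.1  0. ]
trans [0.1685 0.3322 0.1254] turn [4.999e-01 2.000e-04 4.000e-04] world yaw chg deg [ 1.0e-01  1.0e-01 -1.8e+02]
trans [0.1685 0.3322 0.1254] turn [-0.0001 -0.0003  0.0002] world yaw chg deg [-0.1  0.1  0. ]
```

```bash
python3 -m inch '[{"translation":[0,0.06,0.02],"turn":[0,0,0],"jaw":0},{"translation":[0,0.13,0.05],"turn":[0,0,0],"jaw":0},{"translation":[0,0.2,0.08],"turn":[0,0,0],"jaw":0},{"translation":[0,0.27,0.1],"turn":[0,0,0],"jaw":0},{"translation":[0,0.332,0.125],"turn":[0,0,0],"jaw":0},{"translation":[0.05,0.332,0.125],"turn":[0,0,0],"jaw":0},{"translation":[0.09,0.332,0.125],"turn":[0,0,0],"jaw":0},{"translation":[0.13,0.332,0.125],"turn":[0,0,0],"jaw":0}]'
python3 - <<'E'
from h import *
from plant import bot
o=bot.get_obs();print(o["position"],o["width"],o["ft_force"]);tgt(o,[.5129,-.2132,.069],[-.225,.974])
d={n:bot.get_image(n) for n in("scene","top")};pickle.dump(d,open("im1.pkl","wb"));s,t=d["scene"],d["top"]
a=crop(s,(215,130,350,265),6);b=crop(t,(280,140,360,220),10)
cv2.imwrite("pics/c3.png",np.hstack([cv2.resize(a,(400,400)),cv2.resize(b,(400,400))]))
E
```

```text
time_s: 5.15
position: [0.5132, -0.2134, 0.0953]
ee_rot: [0.703, 0.08, -0.702, 0.079]
ft_force: [-0.4, -0.4, -0.7]
width: 0.0172
[ 0.51322934 -0.21343101  0.09526127] 0.017194300855372602 [-0.43430659 -0.35354692 -0.65186354]
trans [ 0.0438 -0.0005  0.0006] turn [4.998e-01 1.000e-04 6.000e-04] world yaw chg deg [ 2.000e-01  1.000e-01 -1.799e+02]
trans [ 0.0438 -0.0005  0.0006] turn [-0.0002 -0.0004  0.    ] world yaw chg deg [-0.   0.1  0.1]
```

View pics/c3.png

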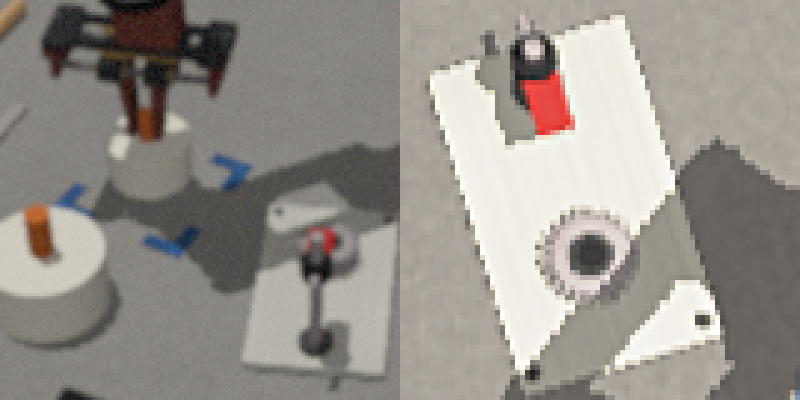

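The cover hangs upright in the grip over the square. The bare gear sits on its nest at about (317.6,191) in top. Lower, release and rise.

```bash
python3 -m inch '[{"translation":[0.015,0,0],"turn":[0,0,0],"jaw":0},{"translation":[0.03,0,0],"turn":[0,0,0],"jaw":0},{"translation":[0.036,0,0],"turn":[0,0,0],"jaw":0},{"translation":[0.042,0,0],"turn":[0,0,0],"jaw":0},{"translation":[0.042,0,0],"turn":[0,0,0],"jaw":0},{"translation":[0.042,0,0],"turn":[0,0,0],"jaw":0},{"translation":[0.042,0,0],"turn":[0,0,0],"jaw":0.4},{"translation":[0.042,0,0],"turn":[0,0,0],"jaw":0.7}]'; python3 -m inch '[{"translation":[0,0,0],"turn":[0,0,0],"jaw":0.7},{"translation":[0,0,0],"turn":[0,0,0],"jaw":0.7},{"translation":[-0.04,0,0],"turn":[0,0,0],"jaw":0.7},{"translation":[-0.08,0,0],"turn":[0,0,0],"jaw":0.7},{"translation":[-0.15,0,0],"turn":[0,0,0],"jaw":0.7},{"translation":[-0.22,0,0],"turn":[0,0,0],"jaw":0.7},{"translation":[-0.22,-0.05,0],"turn":[0,0,0],"jaw":0.7},{"translation":[-0.22,-0.1,0],"turn":[0,0,0],"jaw":0.7}]'
python3 - <<'E'
from h import *
from plant import bot
d=pickle.load(open("im1.pkl","rb"));t=d["top"]
u=np.array([.9745,.2245]);cs=[]
d0=pickle.load(open("im0.pkl","rb"))
hc=np.array([[.50633,.2542],[.49516,.25349]]);print(hc+6*1e-3*u)
# lens disc centre via greenish-pale glass, both views, z=.045
for n,b in(("scene",(400,205,440,270)),("top",(212,165,252,200))):
    i=d0[n];m,B=blobs(i,b,(50,15,110),(100,90,255),20);print(n,[(c.round(1),q[2:],plane(i,c,.042)[0]) for c,q in B], proj(i,[[.501,.2545,.048],[.501+.075*u[0],.2545+.075*u[1],.042]]))
o=bot.get_obs();print(o["position"],o["width"],o["ft_force"]);tgt(o,[.503,.255,.14],[-.2245,.9745])
E
```

```text
time_s: 6.25
position: [0.5118, -0.2123, 0.0688]
ee_rot: [-0.702, -0.081, 0.703, -0.079]
ft_force: [0.0, -0.5, -0.2]
width: 0.0338
time_s: 7.25
position: [0.4986, -0.154, 0.2016]
ee_rot: [0.703, 0.08, -0.703, 0.079]
ft_force: [0.1, 0.3, 0.1]
width: 0.0616
[[0.512177 0.255547]
 [0.501007 0.254837]]
scene [(array([417. , 244.9]), array([ 20,  14, 199], dtype=int32), array([0.57638849, 0.27054299, 0.042     ]))] [[418.96801012 222.8187112 ]
 [417.49397435 244.40933678]]
top [(array([226.8, 181.3]), array([ 18,  18, 251], dtype=int32), array([0.57142021, 0.27089216, 0.042     ]))] [[231.54054497 204.34077843]
 [226.62978421 180.4205909 ]]
[ 0.49864298 -0.15398798  0.20157115] 0.061594085662924895 [0.05423326 0.30247577 0.06786858]
trans [ 0.1042 -0.6625 -0.1594] turn [4.998e-01 6.000e-04 1.000e-04] world yaw chg deg [  -0.     0.2 -180. ]
trans [ 0.1042 -0.6625 -0.1594] turn [-0.0002 -0.0001  0.0004] world yaw chg deg [-0.1 -0.   0.1]
```

```bash
python3 -m inch '[{"translation":[0,-0.1,-0.025],"turn":[0,0,0],"jaw":0.6},{"translation":[0,-0.2,-0.05],"turn":[0,0,0],"jaw":0.6},{"translation":[0,-0.3,-0.075],"turn":[0,0,0],"jaw":0.6},{"translation":[0,-0.4,-0.1],"turn":[0,0,0],"jaw":0.6},{"translation":[0,-0.5,-0.12],"turn":[0,0,0],"jaw":0.6},{"translation":[0,-0.6,-0.14],"turn":[0,0,0],"jaw":0.6},{"translation":[0,-0.6614,-0.157],"turn":[0,0,0],"jaw":0.6},{"translation":[0.04,-0.6614,-0.157],"turn":[0,0,0],"jaw":0.6}]'
python3 - <<'E'
from h import *
from plant import bot
o=bot.get_obs();print(o["position"]);tgt(o,[.501,.254,.085],[-.2245,.9745])
t=bot.get_image("top");pts=proj(t,[[.5129,-.2132,.045]])[0];print(pts)
# parked cover check
b=(355,165,420,235);m,B=blobs(t,b,(0,0,200),(180,40,255),20)
for c,q in B: print("white",c,q,plane(t,c,.045)[0])
print("knob",[(c.round(1),plane(t,c,.079)[0]) for c,q in blobs(t,b,(5,120,60),(22,255,255))[1]])
cv2.imwrite("pics/c4.png",cv2.resize(crop(t,(200,150,420,240),3),(660,270)))
E
```

```text
time_s: 8.25
position: [0.5033, 0.2575, 0.1796]
ee_rot: [0.704, 0.082, -0.701, 0.079]
ft_force: [-0.5, -0.9, 0.2]
width: 0.0525
[0.50329475 0.25751462 0.17964375]
trans [0.1577 0.0054 0.0059] turn [-0.4996 -0.0009 -0.0013] world yaw chg deg [ -0.4  -0.4 179.9]
trans [0.1577 0.0054 0.0059] turn [ 0.0004 -0.0008  0.0006] world yaw chg deg [-0.3  0.3 -0.1]
[386.57699872 200.18659626]
white [386.07857143 201.31964286] [ 18  23  27  28 560] [ 0.50946482 -0.21164124  0.045     ]
knob [(array([386.9, 200.7]), array([ 0.5088924 , -0.20906986,  0.079     ]))]
```

View pics/c4.png

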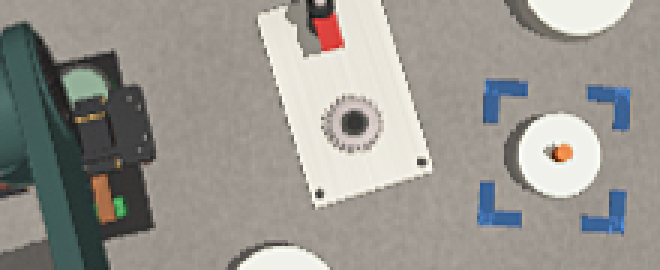

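The cover stands centred in the tape square at about (386,201) in top. The gear sits concentric on its nest. Now descend on the handle.

```bash
python3 -m inch '[{"translation":[0.05,0.005,0.006],"turn":[0,-0.0008,0],"jaw":0.6},{"translation":[0.1,0.005,0.006],"turn":[0,-0.0008,0],"jaw":0.6},{"translation":[0.14,0.005,0.006],"turn":[0,-0.0008,0],"jaw":0.6},{"translation":[0.14,0.005,0.006],"turn":[0,-0.0008,0],"jaw":0.6},{"translation":[0.14,0.005,0.006],"turn":[0,-0.0008,0],"jaw":0.6},{"translation":[0.14,0.005,0.006],"turn":[0,-0.0008,0],"jaw":0.6},{"translation":[0.14,0.005,0.006],"turn":[0,-0.0008,0],"jaw":0.6},{"translation":[0.14,0.005,0.006],"turn":[0,-0.0008,0],"jaw":0.6}]'
python3 - <<'E'
from h import *
from plant import bot
o=bot.get_obs();print(o["position"]);tgt(o,[.501,.254,.041],[-.2245,.9745])
i=bot.get_image("scene");cv2.imwrite("pics/c5.png",crop(i,(360,150,470,275),5)[:600])
E
```

```text
time_s: 9.3
position: [0.4976, 0.2517, 0.0921]
ee_rot: [-0.7, -0.081, 0.705, -0.08]
ft_force: [0.3, -0.9, -0.3]
width: 0.0529
[0.49762856 0.25167733 0.0920767 ]
trans [ 0.0851 -0.0023 -0.0069] turn [-0.4997 -0.0005  0.0016] world yaw chg deg [ 6.000e-01 -1.000e-01  1.799e+02]
trans [ 0.0851 -0.0023 -0.0069] turn [0.0003 0.001  0.0003] world yaw chg deg [-0.  -0.4 -0.1]
```

View pics/c5.png

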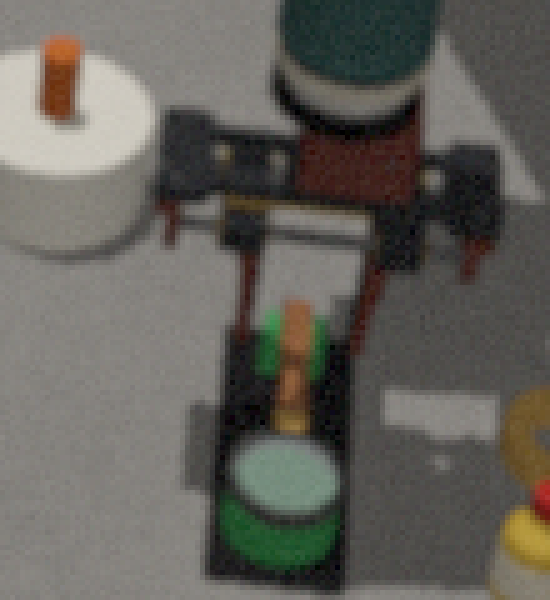

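Jaws straddle the handle, clear of the rest's lips and the large cover.

```bash
python3 -m inch '[{"translation":[0.03,-0.0023,-0.0065],"turn":[0,0.0008,0],"jaw":0.6},{"translation":[0.06,-0.0023,-0.0065],"turn":[0,0.0008,0],"jaw":0.6},{"translation":[0.085,-0.0023,-0.0065],"turn":[0,0.0008,0],"jaw":0.6},{"translation":[0.085,-0.0023,-0.0065],"turn":[0,0.0008,0],"jaw":0.6},{"translation":[0.085,-0.0023,-0.0065],"turn":[0,0.0008,0],"jaw":0.6},{"translation":[0.085,-0.0023,-0.0065],"turn":[0,0.0008,0],"jaw":0.4},{"translation":[0.085,-0.0023,-0.0065],"turn":[0,0.0008,0],"jaw":0.2},{"translation":[0.085,-0.0023,-0.0065],"turn":[0,0.0008,0],"jaw":0}]'
python3 - <<'E'
from h import *
from plant import bot
o=bot.get_obs();print(o["position"],o["width"],o["ft_force"]);tgt(o,[.501,.254,.041],[-.2245,.9745])
E
```

```text
time_s: 10.35
position: [0.5008, 0.254, 0.0412]
ee_rot: [-0.702, -0.081, 0.703, -0.08]
ft_force: [-0.4, -0.6, 0.3]
width: 0.026
[0.50083058 0.25395983 0.04122865] 0.026016964410120556 [-0.36615835 -0.5971648   0.33274037]
trans [ 0.0004 -0.     -0.0003] turn [-4.997e-01 -5.000e-04  3.000e-04] world yaw chg deg [ 1.000e-01 -2.000e-01  1.799e+02]
trans [ 0.0004 -0.     -0.0003] turn [0.0003 0.0002 0.0003] world yaw chg deg [-0.1 -0.1 -0.1]
```

```bash
python3 -m inch '[{"translation":[0,0,0],"turn":[0,0,0],"jaw":0},{"translation":[0,0,0],"turn":[0,0,0],"jaw":0},{"translation":[0,0,0],"turn":[0,0,0],"jaw":0},{"translation":[0,0,0],"turn":[0,0,0],"jaw":0},{"translation":[0,0,0],"turn":[0,0,0],"jaw":0},{"translation":[-0.02,0,0],"turn":[0,0,0],"jaw":0},{"translation":[-0.05,0,0],"turn":[0,0,0],"jaw":0},{"translation":[-0.09,0,0],"turn":[0,0,0],"jaw":0}]'; python3 -m inch '[{"translation":[-0.04,0,0],"turn":[0,0,0],"jaw":0},{"translation":[-0.08,0,0],"turn":[0,0,0],"jaw":0},{"translation":[-0.12,0,0],"turn":[0,0,0],"jaw":0},{"translation":[-0.16,0,0],"turn":[0,0,0],"jaw":0},{"translation":[-0.19,0,0],"turn":[0,0,0],"jaw":0},{"translation":[-0.2,0,0],"turn":[0,0,0],"jaw":0},{"translation":[-0.2,0,0],"turn":[0,0,0],"jaw":0},{"translation":[-0.2,0,0],"turn":[0,0,0],"jaw":0}]'
python3 - <<'E'
from h import *
from plant import bot
o=bot.get_obs();print(o["position"],o["width"],o["ft_force"],R.from_quat(o["ee_rot"]).as_matrix().round(4)[:,0])
d={n:bot.get_image(n) for n in("scene","top")};pickle.dump(d,open("im2.pkl","wb"))
u=np.array([.9745,.2245,0]);g=o["position"]
for n in d:
    i=d[n];L=g+.075*u-[0,0,.001];p=proj(i,[L,g])
    x,y=p[0].astype(int);b=(max(x-30,0),max(y-30,0),x+30,y+30)
    m,B=blobs(i,b,(50,10,90),(100,90,255),40);print(n,"pred lens,grip",p.round(1),"glass",[(c.round(1),q[2:]) for c,q in B])
# gear & pointer, top view
d1=pickle.load(open("im1.pkl","rb"));t=d1["top"]
print("gear", plane(t,(317.6-.4,191-.4),.034))
cv2.imwrite("pics/c6.png",crop(d["scene"],(340,110,470,250),4))
E
```

```text
time_s: 11.35
position: [0.5004, 0.2536, 0.0958]
ee_rot: [-0.702, -0.081, 0.703, -0.08]
ft_force: [0.4, 0.1, -0.3]
width: 0.0155
time_s: 12.35
position: [0.5001, 0.2533, 0.2149]
ee_rot: [-0.701, -0.081, 0.704, -0.08]
ft_force: [-0.0, 0.5, -1.9]
width: 0.0157
[0.5000794  0.25326138 0.21490145] 0.015742937453518794 [-0.01725769  0.47067248 -1.90788172] [-4.4e-03  9.0e-04 -1.0e+00]
scene pred lens,grip [[426.8 196.7]
 [427.7 176.5]] glass []
top pred lens,grip [[215.4 173.5]
 [221.2 200.7]] glass [(array([198.4, 183.6]), array([ 32,  41, 818], dtype=int32)), (array([222.3, 176.2]), array([ 7, 12, 53], dtype=int32))]
gear [[ 0.54339597 -0.00327844  0.034     ]]
```

View pics/c6.png

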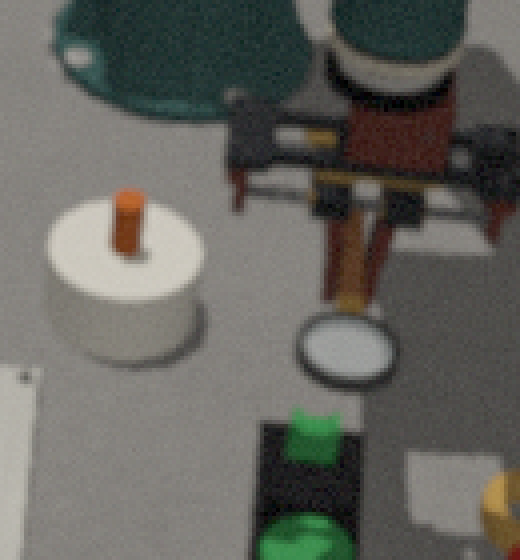

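The loupe is held level. The lens centre at (426.8,197.3) in scene is within 0.6 px of the prediction from the TCP. Next I'll refine the pointer height and the nest at sub-pixel level, and the lens the same way.

```bash
cat > m.py <<'E'
from h import *
from scipy.optimize import brentq
ax=np.array([np.cos(np.radians(17.15)),np.sin(np.radians(17.15))])
def red(i,b,z=8):
    x0,y0,x1,y1=b;f=i["frame"][y0:y1,x0:x1].astype(float);r=np.clip(f[...,0]-np.maximum(f[...,1],f[...,2])*1.0,0,None)
    return cv2.resize(r,None,fx=z,fy=z,interpolation=cv2.INTER_CUBIC)
def tophit(t):
    b=(300,146,322,172);r=red(t,b);m=(r>80).astype(np.uint8)
    c=max(cv2.findContours(m,0,1)[0],key=cv2.contourArea);p=cv2.boxPoints(cv2.minAreaRect(c));p=p[np.argsort(p[:,1])][-2:]
    return (p+.5)/8-.5+[b[0],b[1]]
def schit(s):
    b=(314,200,332,220);r=red(s,b);pk=r[:, :].max();out=[]
    for x in range(r.shape[1]):
        col=r[:,x]
        if col[50:110].max()>.7*pk*0+60:
            k=np.argmax(col>.5*min(col.max(),130));out.append(((x+.5)/8-.5+b[0],(k+.5)/8-.5+b[1]))
    return np.array(out)
def height(s,t):
    e=tophit(t);o=schit(s);k=np.polyfit(o[:,0],o[:,1],1);x=(o[0,0]+o[-1,0])/2;q=(x,np.polyval(k,x));c=e.mean(0)
    f=lambda h:(plane(s,q,h+.002)[0,:2]-plane(t,c,h-.002)[0,:2])@ax
    h=brentq(f,.06,.15);T=plane(t,c,h-.002)[0,:2];S=plane(s,q,h+.002)[0,:2];return h,T,S,c,q,(o[0],o[-1])
if __name__=="__main__":
    for n in("im0","im1","im2"):
        d=pickle.load(open(n+".pkl","rb"))
        h,T,S,c,q,e=height(d["scene"],d["top"]);print(n,"h",h,"tip",T,S,"nest",T-.067*ax,"px",c,q,e)
    # gear centre: dark bore in top view im1, z=.034
    t=pickle.load(open("im1.pkl","rb"))["top"];m,B=blobs(t,(305,178,330,204),(0,0,0),(180,255,90),5);print([(c.round(2),q[2:],plane(t,c,.03)[0]) for c,q in B])
    # lens in im2
    d=pickle.load(open("im2.pkl","rb"))
    for n,b in(("scene",(405,180,450,215)),("top",(195,150,240,200))):
        i=d[n];m=(i["frame"][b[1]:b[3],b[0]:b[2]].max(2)<70);print(n,m.sum())
    cv2.imwrite("pics/c7.png",np.hstack([cv2.resize(crop(d["scene"],(405,170,450,220),8),(360,400)),cv2.resize(crop(d["top"],(190,150,240,200),8),(400,400))]))
E
python3 m.py
```

```text
im0 h 0.11587794981428857 tip [0.60781015 0.01528293] [0.60694977 0.01807095] nest [ 0.54378923 -0.00447365] px [310.84971619 165.9603138 ] (np.float64(325.0625), np.float64(205.1222826086955)) (array([323.6875, 206.9375]), array([326.4375, 199.5625]))
im1 h 0.11068725873691357 tip [0.60852489 0.01556358] [0.60885727 0.01448648] nest [ 0.54450397 -0.004193  ] px [310.77016163 165.97066116] (np.float64(323.5), np.float64(206.62072310205565)) (array([319.5625, 206.3125]), array([327.4375, 207.9375]))
im2 h 0.1090286636805216 tip [0.60880824 0.0155588 ] [0.60763689 0.01935455] nest [ 0.54478732 -0.00419778] px [310.77726889 165.95521355] (np.float64(325.375), np.float64(207.29411764705873)) (array([323.3125, 206.5625]), array([327.4375, 207.9375]))
[(array([317.32, 190.57]), array([ 8,  8, 47], dtype=int32), array([ 0.54384297, -0.00365758,  0.03      ]))]
scene 127
top 606
```

```bash
python3 - <<'E'
from m import *
for n in("im1","im2"):
    f=pickle.load(open(n+".pkl","rb"))["scene"]["frame"][203:217,317:331].astype(int);print(n);print((f[...,0]-f[...,1:].max(2)))
f=pickle.load(open("im2.pkl","rb"))["top"]["frame"][160:170,302:319].astype(int);print((f[...,0]-f[...,1:].max(2)))
E
```

```text
im1
[[  3   3   1   2   1   3   1   2   4   3   2   1   2   2]
 [  2   2   1   2   1   2   0   1  -2   1   3   2  -1   1]
 [  1   2  -2   0   2   3   2   2   2   3   4   4   3   4]
 [ -1   3  15  23  29  29  30  29  28  23  12   7   4   4]
 [  1  16  43  63  58  52  62  72  77  57  30   9   5   3]
 [ 10  27  48  51  35  29  52  88 107  95  59  14   7   6]
 [  8  24  38  26  12   9  28  75 116 118  81  24   3   5]
 [  4  23  35  16   4   5  21  68 112 122  91  29  -2   2]
 [ 13  26  42  22   3   6  23  69 116 126  93  26  -3   3]
 [ 16  36  51  24   4   7  29  80 121 118  73  14   0   5]
 [ 18  39  50  27   2   6  27  79 115 108  55   8   2   5]
 [ 17  29  35  14   3   1  14  58  96  79  37   5   4   6]
 [  5  20  14   6   1   4   3  25  55  45  14   7   4   4]
 [  4   2   5   3   3  -1   3  10  22  20   6   4   5   4]]
im2
[[  4   1   2   0   2   3   2   1   2   4   3   2   2   3]
 [  0   1   4   2   1   3   2   3   2   1   3   2   2   1]
 [  3   2   2   1   4   3   4   3   1   3   4   3   3   2]
 [  1   6   9  19  20  15  15  16  15  15  13   7   5   4]
 [  2  13  32  50  47  42  45
[... 572 characters left out ...]
 -2  70 169 156 152 152 153 157 153  77 -11   1   3   3   4]
 [  3   3  -9  27 167 158 154 153 153 156 162 105 -16   0   3   5   4]
 [  3   4  -3   3 117 164 154 152 152 154 162 134  12  -5   3   4   5]
 [  4   3   0  -2  70 168 156 154 153 154 158 156  78  -9   2   3   4]
 [  4   4   2  -3  27 176 158 154 156 157 162 170 113 -11   1   2   4]
 [  4   4   2  -2   2 136 166 163 167 170 142 108  78  -7   1   3   4]
 [  4   4   3   1   1  93 180 134 100  53   9   9   0  -1   3   3   4]
 [  4   4   3   2   0  14  29  11   8  -4  -5  -2  -1   3   4   4   3]
 [  4   7   6   6   3  -1  -4  -4  -2   0   3   3   3   3   4   4   4]
 [  6   3   4   3   3   3   2   3   4   3   5   4   4   4   4   4   4]]
```

```bash
python3 -m inch '[{"translation":[0,0.04,0.013],"turn":[0,0,0],"jaw":0},{"translation":[0,0.11,0.038],"turn":[0,0,0],"jaw":0},{"translation":[0,0.18,0.062],"turn":[0,0,0],"jaw":0},{"translation":[0,0.25,0.086],"turn":[0,0,0],"jaw":0},{"translation":[0,0.32,0.11],"turn":[0,0,0],"jaw":0},{"translation":[0,0.38,0.13],"turn":[0,0,0],"jaw":0},{"translation":[0,0.42,0.145],"turn":[0,0,0],"jaw":0},{"translation":[0,0.434,0.15],"turn":[0,0,0],"jaw":0}]'
python3 -m inch '[{"translation":[0,0,0],"turn":[0,0,0],"jaw":0},{"translation":[0,0,0],"turn":[0,0,0],"jaw":0},{"translation":[0.04,0,0],"turn":[0,0,0],"jaw":0},{"translation":[0.08,0,0],"turn":[0,0,0],"jaw":0},{"translation":[0.12,0,0],"turn":[0,0,0],"jaw":0},{"translation":[0.14,0,0],"turn":[0,0,0],"jaw":0},{"translation":[0.14,0,0],"turn":[0,0,0],"jaw":0},{"translation":[0.14,0,0],"turn":[0,0,0],"jaw":0}]'
python3 - <<'E'
from h import *
from plant import bot
o=bot.get_obs();print(o["position"],o["width"],o["ft_force"]);tgt(o,[.4709,-.021,.112],[-.2245,.9745])
d={n:bot.get_image(n) for n in("scene","top")};pickle.dump((o,d),open("im3.pkl","wb"))
L=o["position"]+[.0731,.0168,-.001];p=[proj(d[n],L)[0] for n in d];print("pred lens",p)
cv2.imwrite("pics/c7.png",np.hstack([crop(d["scene"],(300,170,360,235),7)[:455,:400],crop(d["top"],(288,145,345,210),7)[:455,:399]]))
E
```

```text
time_s: 13.45
position: [0.471, -0.0218, 0.2144]
ee_rot: [-0.701, -0.08, 0.704, -0.079]
ft_force: [-0.1, -0.3, -0.6]
width: 0.0159
time_s: 14.45
position: [0.4712, -0.0216, 0.131]
ee_rot: [-0.701, -0.08, 0.704, -0.079]
ft_force: [0.2, 0.3, -1.0]
width: 0.0156
[ 0.47118946 -0.0216303   0.13103881] 0.015564663467512835 [ 0.19881242  0.33077811 -1.0251411 ]
trans [ 0.0317 -0.0011  0.0001] turn [-5.e-01 -4.e-04  1.e-03] world yaw chg deg [ 4.0e-01 -1.0e-01  1.8e+02]
trans [ 0.0317 -0.0011  0.0001] turn [0.     0.0006 0.0003] world yaw chg deg [-0.  -0.2 -0. ]
pred lens [array([326.33795933, 184.78244314]), array([317.85708635, 187.19783056])]
```

View pics/c7.png

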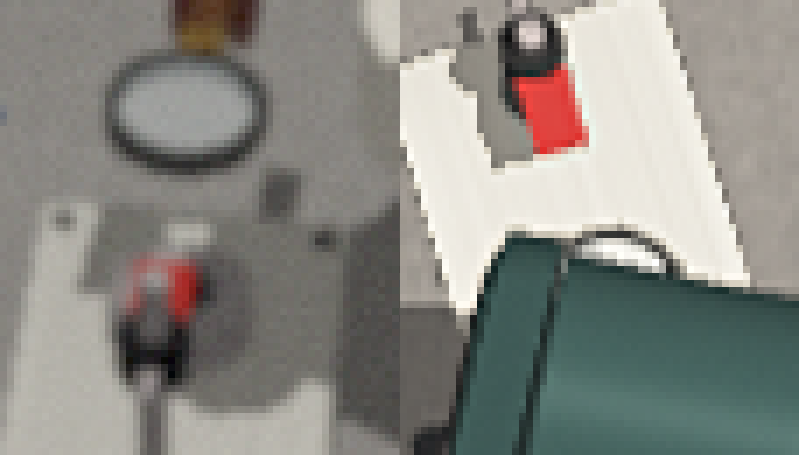

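The lens is level with the predicted pixel (326,185). In this pose the arm hides the lens from the top camera, so I'll tie the pointer height to the plate in the scene view instead.

```bash
python3 - <<'E'
from m import *
d0=pickle.load(open("im0.pkl","rb"));o,d=pickle.load(open("im3.pkl","rb"));s=d0["scene"]
cor=lambda c,zz:np.array([np.array(c)+0,])
ex=np.array([*ax,0]);ey=np.array([-ax[1],ax[0],0]);N=np.array([.5435,-.0051,0])
# subpixel plate edges (scene): sample brightness across predicted edges, find shift at half contrast
def edges(i,nm):
    g=cv2.GaussianBlur(i["frame"],(0,0),.7).max(2).astype(np.float32);res=[]
    for a,b,n in(((-.07,-.055),(-.07,.055),-ex),((-.06,-.065),(.13,-.065),-ey),((-.06,.065),(.13,.065),ey),((.14,-.055),(.14,.055),ex)):
        off=[]
        for w in np.linspace(0,1,25):
            q=N+ex*(a[0]*(1-w)+b[0]*w)+ey*(a[1]*(1-w)+b[1]*w)+[0,0,.012]
            T=np.linspace(-.009,.009,61);p=proj(i,q+T[:,None]*n).astype(np.float32)
            v=cv2.remap(g,p[:,0].reshape(-1,1),p[:,1].reshape(-1,1),cv2.INTER_CUBIC)[:,0]
            if v[:10].mean()-v[-10:].mean()>35: off.append(T[np.argmin(np.gradient(cv2.GaussianBlur(v.reshape(-1,1),(1,9),0)[:,0]))])
        res.append((len(off),np.round(1000*np.median(off),1) if off else None))
    print(nm,"offsets mm outward [back,-y,+y,front]",res)
edges(s,"scene");edges(d0["top"],"top")
# rim ellipse in im3 scene
i=d["scene"];b=(310,172,342,199);f=i["frame"][b[1]:b[3],b[0]:b[2]].max(2);z=cv2.resize(f,None,fx=8,fy=8,interpolation=cv2.INTER_CUBIC)
m=(z<95).astype(np.uint8);n,l,st,ce=cv2.connectedComponentsWithStats(m);k=1+np.argmax(st[1:,4]);c=np.vstack([x for x in cv2.findContours((l==k).astype(np.uint8),0,1)[0]])
x,y,w,h=st[k][:4];e=cv2.fitEllipse(cv2.convexHull(c));print("rim bbox px",[(x+.5)/8-.5+b[0],(y+.5)/8-.5+b[1],(x+w-.5)/8-.5+b[0],(y+h-.5)/8-.5+b[1]],"ellipse c",(np.array(e[0])+.5)/8-.5+b[:2],np.array(e[1])/8)
L=o["position"]+[.0731,.0168,-.001];a=np.linspace(0,6.28,200);C=np.vstack([L+np.c_[.032*np.cos(a),.032*np.sin(a),0*a+q] for q in(-.006,.006)]);P=proj(i,C);print("pred bbox",P.min(0),P.max(0))
print("rows for tip mid-top edge by h:",[(hh,proj(i,N+ex*.067+[0,0,hh+.002])[0].round(2)) for hh in(.104,.108,.112,.116)])
E
```

```text
scene offsets mm outward [back,-y,+y,front] [(6, np.float64(-1.3)), (23, np.float64(0.6)), (22, np.float64(-2.4)), (15, np.float64(6.0))]
top offsets mm outward [back,-y,+y,front] [(23, np.float64(-0.6)), (24, np.float64(-0.9)), (23, np.float64(-0.9)), (14, np.float64(-0.4))]
rim bbox px [np.float64(314.6875), np.float64(176.3125), np.float64(337.6875), np.float64(194.6875)] ellipse c [326.15646935 185.60335255] [18.45210457 23.53707314]
pred bbox [314.5108176  175.38661425] [338.2274333  194.44938095]
rows for tip mid-top edge by h: [(0.104, array([323.73, 208.13])), (0.108, array([323.75, 207.05])), (0.112, array([323.76, 205.96])), (0.116, array([323.78, 204.86]))]
```

```bash
python3 - <<'E'
from m import *
N=np.array([.5438,-.0045,0]);ex=np.array([*ax,0]);ey=np.array([-ax[1],ax[0],0])
d3=pickle.load(open("im3.pkl","rb"))[1]
for n,d in(("im1",pickle.load(open("im1.pkl","rb"))),("im2",pickle.load(open("im2.pkl","rb"))),("im3",d3)):
    f=d["scene"]["frame"].astype(float);lin=(f/255)**2.2
    for nm,g in(("srgb",f),("lin",lin*255)):
        r=g[...,0]-g[...,1:].max(2);out=[]
        for c in(319,324,325,326,327):
            v=r[203:214,c];h=np.median(v[6:10] if c>323 else [v[4:6].max()])/2;k=np.argmax(v>h);out.append(round(203+k-1+(h-v[k-1])/(v[k]-v[k-1]),2))
        print(n,nm,out)
    print("   bg rgb",f[204,325],"red",f[211,326])
for h in(.106,.108,.11,.112,.114):
    p=proj(d3["scene"],[N+ex*.067+ey*w+[0,0,h+.002] for w in(-.011,.011)]);p=p[np.argsort(p[:,0])]
    print(h,p.round(2).tolist(),"row at 319,325,326:",np.interp([319,325,326],p[:,0],p[:,1]).round(2))
E
```

```text
im1 srgb [np.float64(206.32), np.float64(206.16), np.float64(206.61), np.float64(207.08), np.float64(207.45)]
im1 lin [np.float64(206.36), np.float64(206.25), np.float64(206.59), np.float64(206.79), np.float64(206.74)]
   bg rgb [109. 111. 104.] red [160.  31.  34.]
im2 srgb [np.float64(206.57), np.float64(206.57), np.float64(207.14), np.float64(207.39), np.float64(207.48)]
im2 lin [np.float64(206.44), np.float64(206.32), np.float64(206.82), np.float64(206.93), np.float64(206.66)]
   bg rgb [170. 168. 162.] red [161.  42.  37.]
im3 srgb [np.float64(206.31), np.float64(206.53), np.float64(207.04), np.float64(207.22), np.float64(207.21)]
im3 lin [np.float64(206.37), np.float64(206.32), np.float64(206.76), np.float64(206.99), np.float64(206.91)]
   bg rgb [167. 167. 157.] red [164.  43.  38.]
0.106 [[319.76, 207.39], [328.05, 208.06]] row at 319,325,326: [207.39 207.81 207.89]
0.108 [[319.76, 206.85], [328.06, 207.51]] row at 319,325,326: [206.85 207.27 207.35]
0.11 [[319.77, 206.31], [328.08, 206.97]] row at 319,325,326: [206.31 206.72 206.8 ]
0.112 [[319.77, 205.76], [328.09, 206.43]] row at 319,325,326: [205.76 206.18 206.26]
0.114 [[319.78, 205.22], [328.1, 205.88]] row at 319,325,326: [205.22 205.63 205.71]
```

```bash
python3 -m inch '[{"translation":[0.01,-0.001,0],"turn":[0,0.0006,0],"jaw":0},{"translation":[0.02,-0.001,0],"turn":[0,0.0006,0],"jaw":0},{"translation":[0.0317,-0.001,0],"turn":[0,0.0006,0],"jaw":0},{"translation":[0.0317,-0.001,0],"turn":[0,0.0006,0],"jaw":0},{"translation":[0.0317,-0.001,0],"turn":[0,0.0006,0],"jaw":0},{"translation":[0.0317,-0.001,0],"turn":[0,0.0006,0],"jaw":0},{"translation":[0.0317,-0.001,0],"turn":[0,0.0006,0],"jaw":0},{"translation":[0.0317,-0.001,0],"turn":[0,0.0006,0],"jaw":0}]'
python3 - <<'E'
from h import *
from plant import bot
o=bot.get_obs();print(o["position"],o["width"],o["ft_force"],o["dq"].round(4));tgt(o,[.4709,-.021,.112],[-.2245,.9745])
d={n:bot.get_image(n) for n in("scene","top")};pickle.dump((o,d),open("im4.pkl","wb"))
def rim(i,o,half=22):
    Rm=R.from_quat(o["ee_rot"]).as_matrix();u=-Rm[:,2];zz=-Rm[:,0];L=o["position"]+.075*u-.001*zz;a=np.linspace(0,6.28,200)
    v=Rm[:,1];C=np.vstack([L+.032*(np.cos(a)[:,None]*u+np.sin(a)[:,None]*v)+q*zz for q in(-.006,.006)]);P=proj(i,C);x,y=P.mean(0).astype(int)
    b=(x-17,y-14,x+18,y+15);f=i["frame"][b[1]:b[3],b[0]:b[2]].max(2);z=cv2.resize(f,None,fx=8,fy=8,interpolation=cv2.INTER_CUBIC)
    n,l,st,_=cv2.connectedComponentsWithStats((z<95).astype(np.uint8));k=1+np.argmax(st[1:,4]);x,y,w,h=st[k][:4]
    lo=np.array([x,y])/8-.45+b[:2];hi=np.array([x+w,y+h])/8-.55+b[:2]
    print("lens",L.round(4),"meas",lo.round(2),hi.round(2),"pred",P.min(0).round(2),P.max(0).round(2),"centre diff",((lo+hi-P.min(0)-P.max(0))/2).round(2))
rim(d["scene"],o);o3,d3=pickle.load(open("im3.pkl","rb"));rim(d3["scene"],o3)
a=cv2.resize(crop(d["scene"],(225,150,365,270),5),(560,480));cv2.imwrite("pics/c8.png",a);cv2.imwrite("pics/t8.png",d["top"]["frame"][:,:,::-1])
E
```

```text
time_s: 15.55
position: [0.4711, -0.0212, 0.1123]
ee_rot: [0.703, 0.08, -0.702, 0.079]
ft_force: [-0.5, 0.0, -1.2]
width: 0.0155
[ 0.47114325 -0.02121229  0.11229672] 0.015481291727924382 [-0.52859175  0.00362675 -1.23590696] [-0.0009  0.0006 -0.0005  0.0004 -0.0003 -0.0017]
trans [ 0.0005 -0.0004  0.0003] turn [5.e-01 3.e-04 2.e-04] world yaw chg deg [ 0.0e+00  1.0e-01 -1.8e+02]
trans [ 0.0005 -0.0004  0.0003] turn [-0.     -0.0001  0.0002] world yaw chg deg [-0.1  0.   0. ]
lens [ 0.5442 -0.0044  0.1113] meas [314.92 181.55] [340.95 200.58] pred [314.67 180.54] [338.17 199.56] centre diff [1.52 1.01]
lens [ 0.5443 -0.0048  0.1298] meas [314.68 176.3 ] [337.7 194.7] pred [314.52 175.44] [338.24 194.55] centre diff [-0.19  0.5 ]
```

View pics/c8.png

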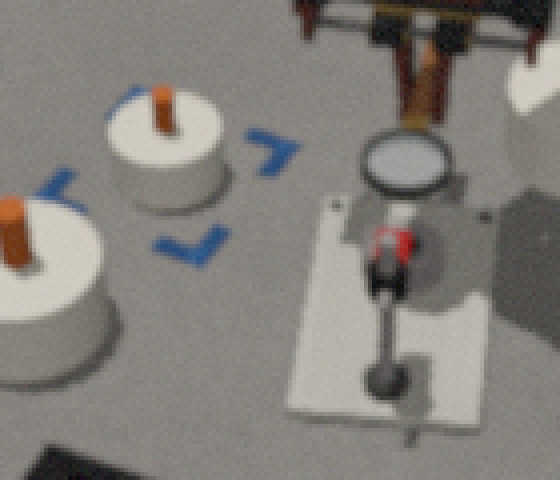

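View pics/t8.png

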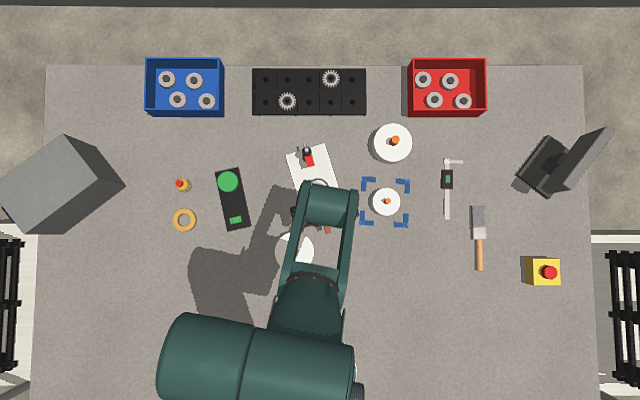

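```bash
python3 -c "
from plant import bot
print(bot.close_job(),bot.get_obs()['time_s'])"
```

```text
the job is handed in; nothing more can be done
the job is handed in; nothing more can be done
```

The job is handed in: the dust cover stands mouth down, centred in the blue tape square, and the arm is holding the loupe still over the gear. It took about 16 s on the robot's clock, and no verdict came back.

**Last checks**
- **Loupe pose:** from the arm's own pose, the lens is at (0.544, -0.004, 0.111) m with about 0.1° of tilt. I measured the gear at (0.544, -0.004).
- **Hold:** the joints were still and the handle was firmly gripped.
- **Surroundings:** the final pictures show the pointer and everything else where they started. The gear was last seen on its nest before the loupe arrived; after that the arm and lens hid it.

**Where the checks disagreed**
- **Pointer height:** the direct estimates ran from 105 mm for the first one by eye, through about 110 mm, to 111.5 mm after correcting for a small offset in the scene camera. I used 111 mm, so allow 1–2 mm of doubt.
- **Lens position in the scene camera:** it appeared about 0.5 px lower than the arm's pose predicted, roughly 1.5 mm. The plate's back edge showed a similar offset, so I treated it as camera calibration. On the final picture this check failed because a shadow spoiled the rim outline.
- **Top camera:** it could not confirm the final lens position, because the arm hid the lens.

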